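Shut the crockery cupboard on its catch

ROBOT

A 7-joint arm with a two-finger parallel gripper is mounted at the origin on the work surface. World frame = base frame: x ahead of the robot, y to its left, z up, the work surface at z = 0. Lengths are in mm, angles in rad, forces in N, time in s.
With the tool pointing down it reaches from about 425 to 825 mm from the base axis. Payload 3.6 kg.
Tool frame: the origin (TCP) lies midway between the tips of the shut fingers; the grasp point (between the pads) lies 19 mm behind it; z points along the fingers, y is the line along which they close (so a half turn about z gives the same grasp; the last joint's range is limited). The gripper opens to 85 mm and grips with 20 to 120 N. Pads are 22 mm wide; open, the fingers measure 114 mm over their backs; the gripper's body (76 mm by 85 mm) begins 54 mm behind the grasp point. The pads swing forward as they close: fully open they stand 13 mm farther back than shut.
Start: joints at [1.175, 0.615, -0.013, 1.423, 0.008, 1.103, -0.04], TCP at [234.938, -606.025, 231.297] pointing down, gripper open.
Joint ranges: [-3.12, 3.12], [-0.3, 2.06], [-1.34, 1.32], [0.26, 2.42], [-1.36, 4.5], [0.01, 1.98], [-2.84, 2.84]. Speed limits (rad/s): [2.79, 2.79, 3.14, 3.14, 3.14, 3.14, 3.14].

INTERFACE

Orientations are given as a unit quaternion [w, x, y, z].
In Python, from rig import manip, workorder, get_image, sense gives the robot as it stands (manip), with the cameras as plain functions, the readings as plain functions and the job (workorder).
- The arm moves only by the shell command python3 nudge.py 'ROWS'. ROWS is one flat JSON list of numbers that holds 1 to 12 rows one after another, with no inner brackets; each row has 7 numbers: dx, dy, dz in mm, then a rotation vector rx, ry, rz in rad, then the opening from 0.0 (shut) to 1.0 (fully open); each row shifts and turns the commanded pose from where the row before left it, along the tool's axes as they then stand; what a row does not reach is not made up. A row lasts 1/8 s, in which the tool goes at most 62.5 mm and 0.188 rad, less where a joint would pass 70% of its speed; a pose out of reach is approached as far as the arm can. The fingers move at their own pace and stop on an object; the grip force is fixed at half the most. Time passes only in rows, so rows that do not move let the fingers close. It prints the time, the measured TCP pose, the force, the opening and the grip force at its end. Input that does not fit is refused with a message, and nothing moves.
- sense(): the state, without advancing time (a new reading comes with each control period).
- get_image(name): name is "scene" or "top" or "wrist"; returns a dict with "img" (480x640x3 uint8, blue, green, red), "fov_y" (degrees; the focal length in pixels is half the picture's height over the tangent of half this angle, whatever the lens; pixels are square), "cx", "cy" (the principal point, pixels), "k1" (the pictures are not rectified: a ray, as slopes to the right and down, at radius r is drawn at 1 + k1 r^2 times it, then the intrinsics apply), "R" (3x3) and "t" (3): a world point X has camera coordinates R X + t; the wrist camera has in their place "tool_from_camera" (4x4, takes a point from camera to tool coordinates, whose origin is the TCP and whose axes are the flange's). Camera axes: x right, y down, z forward; pixel columns grow to the right and rows downward; lengths in mm; the calibration is good to about 2 mm. A picture is of the moment at which its call begins: read the wrist's pose just before it. There is no depth.
- workorder.hand_in(): hands the job in; it is judged then, once.
The state is a dict: "clock": time; "qpos": joint angles; "qvel": joint speeds; "tau": joint torques, N m; "tcp_pos": TCP position; "tool_rot": TCP orientation; "wrist_force": force on the tool from outside, world axes, zero at the start; "ft_torque": the same for the moment, N m; "opening": opening from 0.0 (shut) to 1.0 (fully open); "grasp_force": force on a finger pad.
Only numpy, scipy, OpenCV 4.12 (cv2) and the standard library are available. Lean on these libraries where they do the work, as an engineer would, in place of code of your own. Each camera call takes 0.05 s, during which the arm holds its last target. There are 200 camera calls.

TASK

Two small wooden cupboards stand on the café table with their doors ajar. Gently push the door of the wider cupboard, where the plates are kept, fully shut so that its catch holds it, without forcing it. Leave the door of the narrow cupboard standing open just as it is.

Things in the scene. Friction and masses are not known exactly. Their poses are not given: they have to be found in the camera images.
- wide_cupboard: Wider pale-wood cupboard, fixed, plates inside: 240 mm wide (y), 160 deep (x), 226 high; 40 mm high sugar bowl on the back half of its roof. Origin: centre of its underside; x points front to back, y to its left seen from the robot, z up. One door covers its front, hinged on a vertical line at x -80, y +120 mm, swinging out towards the robot.
- wide_door (a joint): The wide cupboard's door angle, rad: 0 = shut, growing as it opens; starts at 0.45 to 0.85. It stays where it is left, with light friction (under 2 N at the edge). A sprung ball catch meets it at about 0.18 and takes a push of some 3 to 5 N near the free edge to pass; below about 0.05 the catch draws it to 0, a rigid stop, and holds it.
- wide_door_push (a point): Good point to push: on the wide door's outer face, 190 mm from the hinge line, 46 mm from the free edge, 200 mm above the table. Axes are the door's: x through it to the inside, y towards the hinge, z up. Door 236 mm wide, 16 thick, from 6 to 216 mm high; outer face 16 mm outside the hinge line. A knob (24 mm across, 23 out) is lower, 100 mm above the table by the free edge.
- narrow_door_edge (a point): Point on the narrow cupboard's door: outer face, free edge, 200 mm above the table. That cupboard is of the same make, height and depth but 150 mm wide, with two amber jars inside; its 146 mm door is hinged at the right front corner and stands 0.45 to 0.8 rad open, and must stay so.

How it is judged (in metres and radians):
At the end, for the whole second after the job is handed in: The wide cupboard's door is shut and held by its catch (opening under 0.05 rad, at rest), and the free edge of the narrow cupboard's door is within 20 mm of where it started (value of joint wide_door below 0.05 rad and velocity of joint wide_door between -0.1 and 0.1 rad/s and distance of narrow_door_edge from where it was at the start of the episode below 0.02 m); the robot touches nothing.
It fails at once if the narrow cupboard's door is moved by more than 20 mm at its free edge (distance of narrow_door_edge from where it was at the start of the episode above 0.02 m).
It fails at once if the robot presses on the wide cupboard or its door with more than 60 N (contact force between any of the fingers, the arm and wide_cupboard above 60 N).
It also fails if it takes over 38 s, if anything falls off the work surface, if the arm or the gripper's body presses on something with over 40 N, if the wrist force passes 120 N, or if a joint passes its speed limit or range.

## Working session

There is one attempt and no reset: what is moved stays moved. The work goes in short steps, Python scripts to look and compute and a shell command to move; the robot and the scene stay as the last step left them, time stands still between calls to the robot, and variables do not carry over. Pictures are saved under pics/ and viewed, at most 10 in all, crops included, and the job is handed in when it is done.

```bash
ls; mkdir -p pics; python3 - <<'E'
from rig import manip, workorder, get_image, sense
import cv2
for n in ("scene","top"):
    d=get_image(n); cv2.imwrite(f"pics/{n}0.png",d["img"]); print(n,{k:(v if k!="img" else 0) for k,v in d.items()})
s=sense(); print(s)
E
```

```text
nudge.py
pics
rig.py
scene {'img': 0, 'fov_y': 51.719390805084124, 'cx': 310.8612120687028, 'cy': 242.95498840978155, 'k1': 0.012411964800986126, 'R': array([[ 0.78439717,  0.62023603, -0.00532473],
       [ 0.59182675, -0.75098285, -0.29285808],
       [-0.18563991,  0.22656573, -0.95614109]]), 't': array([-482.47807755, -336.75159546, 1274.08667034])}
top {'img': 0, 'fov_y': 57.91500577133529, 'cx': 325.4254299187337, 'cy': 237.30354896103404, 'k1': -0.06890215158451485, 'R': array([[ 0.14986761, -0.98870418,  0.0019358 ],
       [-0.95746005, -0.14561941, -0.24912896],
       [ 0.24659673,  0.03548291, -0.96846839]]), 't': array([-72.98554175, 646.78624499, 893.28467887])}
{'clock': 0.1, 'qpos': array([ 1.17452642,  0.61585149, -0.01262789,  1.4247833 ,  0.00811653,
        1.10339819, -0.04041509]), 'qvel': array([-0.00134187, -0.00259975, -0.00176134, -0.00357493,  0.00023736,
        0.00101275,  0.00046296]), 'tau': array([ 1.06343781e-03, -4.70386791e+01,  2.59991409e-01, -1.71570969e+01,
        1.00940798e-02,  5.94071666e-03,  1.65423404e-05]), 'tcp_pos': array([ 234.66689905, -605.40280571,  230.2203558 ]), 'tool_rot': array([-1.17079912e-03,  9.82950502e-01,  1.83866479e-01, -2.39031256e-04]), 'wrist_force': array([-0.97646815, -0.65800939, -0.08145891]), 'ft_torque': array([ 0.02045194,  0.00940712, -0.02587707]), 'grasp_force': 0.0, 'opening': 1.0050349344890084}
```

View pics/top0.png

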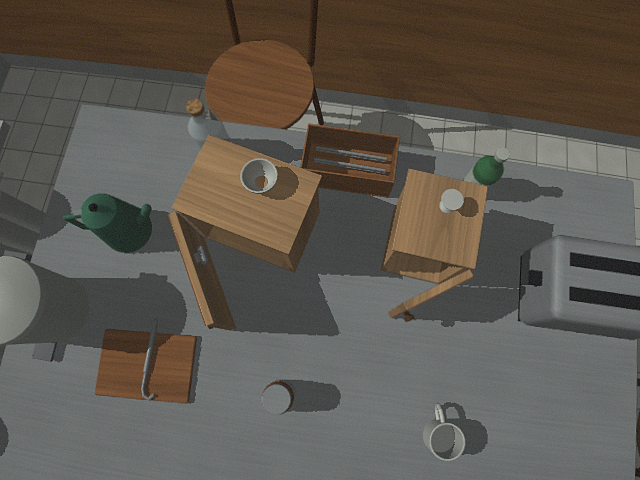

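View pics/scene0.png

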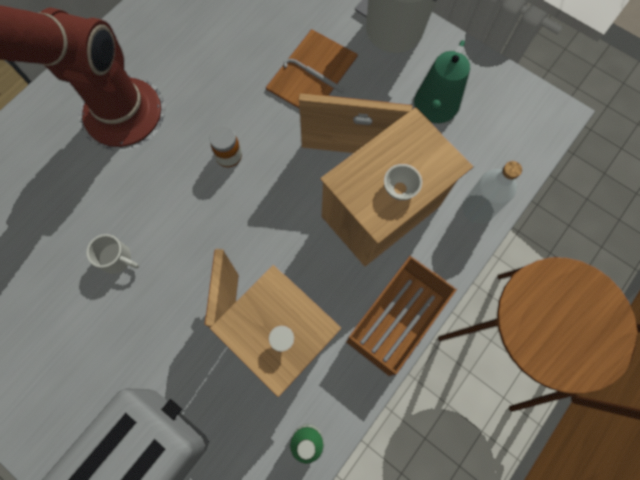

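The top view shows the wide cupboard at upper centre (roof corners near (210,137), (321,178), (295,265), (173,208)). Its door runs to a free edge near (210,327). The narrow cupboard is on the right, with its door free edge near (393,314). I'll enlarge the view to get exact pixels.

```bash
cat > h.py <<'E'
import numpy as np, cv2
def ray_plane(d,uv,z):
    f=240/np.tan(np.radians(d["fov_y"]/2)); K=np.array([[f,0,d["cx"]],[0,f,d["cy"]],[0,0,1]])
    p=cv2.undistortPoints(np.array(uv,float).reshape(-1,1,2),K,np.array([d["k1"],0,0,0,0])).reshape(-1,2)
    R,t=d["R"],d["t"]; c=-R.T@t; r=np.c_[p,np.ones(len(p))]@R
    return c+r*((z-c[2])/r[:,2])[:,None]
def proj(d,X):
    f=240/np.tan(np.radians(d["fov_y"]/2)); K=np.array([[f,0,d["cx"]],[0,f,d["cy"]],[0,0,1]])
    return cv2.projectPoints(np.array(X,float),cv2.Rodrigues(d["R"])[0],d["t"],K,np.array([d["k1"],0,0,0,0]))[0].reshape(-1,2)
E
python3 - <<'E'
import cv2
im=cv2.imread("pics/top0.png")[125:345,160:340]; cv2.imwrite("pics/c1.png",cv2.resize(im,None,fx=2.7,fy=2.7,interpolation=2))
im=cv2.imread("pics/top0.png")[160:330,375:500]; cv2.imwrite("pics/c2.png",cv2.resize(im,None,fx=3,fy=3,interpolation=2))
E
python3 - <<'E'
from rig import manip, workorder, get_image, sense
from h import *
d=get_image("top")
print(ray_plane(d,[(210,137),(321,178),(295,268),(173,208)],226).round())
print(ray_plane(d,[(172,214),(210,327),(472,270),(393,315)],216).round())
E
```

```text
[[788. 285. 226.]
 [732.  46. 226.]
 [546.  67. 226.]
 [627. 323. 226.]]
[[ 618.  326.  216.]
 [ 415.  205.  216.]
 [ 595. -266.  216.]
 [ 488. -126.  216.]]
```

View pics/c1.png

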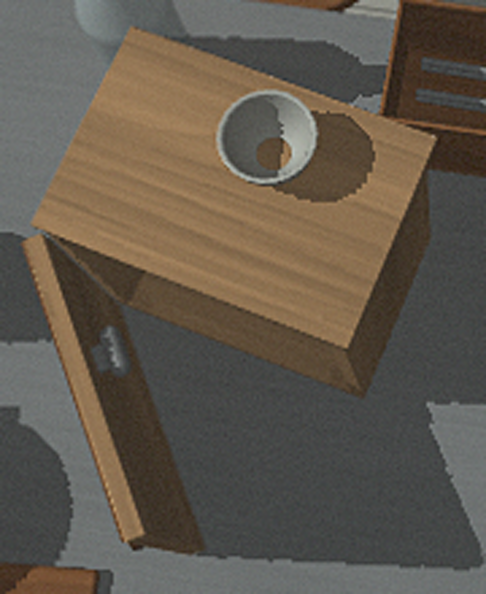

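View pics/c2.png

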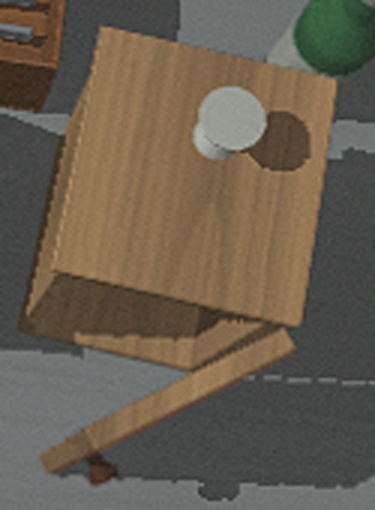

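The crops give clean roof corners and door-top corners. For the wide cupboard the roof corners in the crop are (130,27), (436,135), (348,348) and (33,222), and the door top runs from (24,241)/(43,232) to (130,547)/(144,535). For the narrow door, the free end is at (50,472). I'll fit the geometry to these.

```bash
cat > fit.py <<'E'
from h import *
from scipy.optimize import least_squares
def model(p,W,side):
    x,y,a,q=p; R=np.array([[np.cos(a),-np.sin(a)],[np.sin(a),np.cos(a)]])
    roof=np.array([[80,W/2],[80,-W/2],[-80,-W/2],[-80,W/2]])
    # door: hinge at (-80, side*W/2); along = toward free edge; out = outward normal
    al=np.array([-np.sin(q),-side*np.cos(q)]); out=np.array([-np.cos(q),side*np.sin(q)])
    h=np.array([-80,side*W/2]); L=W-4
    door=np.array([h+16*out,h+L*al+16*out,h+L*al])
    P=np.r_[roof,door]@R.T+[x,y]; z=np.r_[[226]*4,[216]*3]
    return np.c_[P,z],R,h,al,out
def fit(d,uv,W,side,x0):
    s=least_squares(lambda p:(proj(d,model(p,W,side)[0])-uv).ravel(),x0,x_scale=[10,10,.1,.1],loss="soft_l1")
    print("fit",s.x.round(3),"res",s.fun.round(1).tolist()); return s.x
E
python3 - <<'E'
from rig import manip, workorder, get_image, sense
from fit import *
d=get_image("top"); sc=get_image("scene")
w=np.array([(130,27),(436,135),(348,348),(33,222),(24,241),(130,547),(144,535)])/2.7+[160,125]
n=np.array([(100,28),(337,80),(300,325),(53,268),(295,347),(50,473),(40,460)])/3+[375,160]
for uv,W,s,x0 in((w,240,1,[670,180,.2,.6]),(n,150,-1,[680,-200,.1,.6])):
    p=fit(d,uv,W,s,x0); P,R,h,al,out=model(p,W,s); print(P.round()); print("scene px",proj(sc,P).round().tolist())
    if s==1:
        c=p[:2]
        for q in (p[3],.5,.3,.18,.1,.03,0):
            m=model([*p[:3],q],W,s); print(round(q,2),"push",(c+R@(m[2]+190*m[3]+16*m[4])).round(1),"inward dir",(R@-m[4]).round(3),"along",(R@m[3]).round(3))
E
```

```text
fit [ 6.80404e+02  1.85524e+02 -2.02000e-01  8.31000e-01] res [0.2, 3.9, -3.0, 1.4, 0.0, -3.4, 2.6, 1.7, -0.0, -0.8, -1.9, -1.1, 1.0, 0.0]
[[783. 287. 226.]
 [735.  52. 226.]
 [578.  84. 226.]
 [626. 319. 226.]
 [618. 333. 216.]
 [415. 212. 216.]
 [423. 198. 216.]]
scene px [[467.0, 164.0], [377.0, 239.0], [322.0, 180.0], [411.0, 110.0], [411.0, 106.0], [298.0, 93.0], [297.0, 100.0]]
0.83 push [454.7 235.6] inward dir [ 0.512 -0.859] along [-0.859 -0.512]
0.5 push [491.2 184.4] inward dir [ 0.763 -0.646] along [-0.646 -0.763]
0.3 push [520.7 160.3] inward dir [ 0.877 -0.481] along [-0.481 -0.877]
0.18 push [540.4 148.8] inward dir [ 0.928 -0.373] along [-0.373 -0.928]
0.1 push [554.3 142.5] inward dir [ 0.955 -0.298] along [-0.298 -0.955]
0.03 push [566.8 137.9] inward dir [ 0.973 -0.23 ] along [-0.23  -0.973]
0 push [572.3 136.2] inward dir [ 0.98  -0.201] along [-0.201 -0.98 ]
fit [ 6.82517e+02 -1.92007e+02 -1.05000e-01  8.07000e-01] res [1.1, 3.5, -4.3, 4.4, -5.5, -0.2, -0.4, -0.7, -0.6, 0.5, 18.0, -0.4, 16.5, -3.5]
[[ 770. -126.  226.]
 [ 754. -275.  226.]
 [ 595. -258.  226.]
 [ 611. -109.  226.]
 [ 583. -269.  216.]
 [ 489. -157.  216.]
 [ 501. -147.  216.]]
scene px [[334.0, 325.0], [275.0, 388.0], [212.0, 323.0], [272.0, 265.0], [204.0, 324.0], [207.0, 247.0], [215.0, 246.0]]
```

The wide fit agrees with the scene view: its free edge is predicted at (298,93) and seen at (300,95). The door is about 0.83 rad open. The narrow door's edge is near (490,-155), far from the working area. I'll raise, pull in and swing round at height.

```bash
python3 nudge.py '[0, -60, -60, 0, 0, 0, 0, 0, -60, -60, 0, 0, 0, 0, 20, -60, 0, 0, 0, -0.06, 0, 58, -4, 0, 0, 0, -0.12, 0, 58, -4, 0, 0, 0, -0.12, 0, 58, -4, 0, 0, 0, -0.12, 0, 58, -4, 0, 0, 0, -0.12, 0, 58, -4, 0, 0, 0, -0.12, 0, 58, -4, 0, 0, 0, -0.12, 0, 58, -4, 0, 0, 0, -0.12, 0]'
python3 - <<'E'
from rig import manip, workorder, get_image, sense
from h import *
d=get_image("top")
print("canister rim z250, board, teapot lid z180",ray_plane(d,[(36,300),(0,342)],250).round(),ray_plane(d,[(45,352),(85,310)],0).round(),ray_plane(d,[(150,240),(120,250)],60).round())
print(sense()["qpos"].round(2))
E
```

```text
clock: 1.5
tcp_pos: [459.2, -160.3, 319.7]
tool_rot: [0.0, 0.804, 0.595, 0.0]
wrist_force: [0.7, 0.2, -0.1]
opening: -0.0
grasp_force: 0.0
canister rim z250, board, teapot lid z180 [[410. 528. 250.]
 [324. 574. 250.]] [[295. 642.   0.]
 [407. 570.   0.]] [[588. 427.  60.]
 [554. 492.  60.]]
[ 0.57  0.29 -0.4   1.73  0.11  1.14 -0.14]
```

```bash
python3 nudge.py '[54, 0, 0, 0, 0, -0.105, 0, 54, 0, 0, 0, 0, -0.105, 0, 54, 0, 0, 0, 0, -0.105, 0, 54, 0, 0, 0, 0, -0.105, 0, 54, 0, 0, 0, 0, -0.105, 0, 54, 0, 0, 0, 0, -0.105, 0, 54, 0, 0, 0, 0, -0.105, 0, 54, 0, 0, 0, 0, -0.105, 0, 0, 0, 0, 0, 0, 0, 0]'
cat > rel.py <<'E'
# displacement from the TCP to a world target, in tool axes
import sys
from rig import manip, workorder, get_image, sense
import numpy as np
from scipy.spatial.transform import Rotation as R
s=sense(); r=R.from_quat(s["tool_rot"],scalar_first=True)
print(s["tcp_pos"].round(1),"tool x yaw",np.arctan2(*r.as_matrix()[[1,0],0]).round(3),"tool delta",r.inv().apply(np.array(eval(sys.argv[1]))-s["tcp_pos"]).round(1),"q",s["qpos"].round(2),"F",s["wrist_force"].round(1))
E
python3 rel.py '[434,270,190]'
```

```text
clock: 2.68
tcp_pos: [427.3, 261.5, 320.3]
tool_rot: [-0.001, 0.489, 0.872, 0.001]
wrist_force: [0.3, -0.5, 1.0]
opening: -0.002
grasp_force: 0.0
[427.3 261.5 320.3] tool x yaw 2.12 tool delta [  3.3  10.1 130.3] q [-0.09  0.37 -0.71  1.69  0.25  1.18 -0.32] F [ 0.3 -0.5  1. ]
```

```bash
python3 nudge.py '[4, 10, 45, 0, 0, 0, 0, 4, 0, 45, 0, 0, 0, 0, 0, 0, 40, 0, 0, 0, 0, 0, 0, 0, 0, 0, 0, 0]'
python3 rel.py '[434,270,190]'
python3 - <<'E'
from rig import manip, workorder, get_image, sense
import cv2
d=get_image("top")["img"]; cv2.imwrite("pics/t1.png",d)
E
```

```text
clock: 3.18
tcp_pos: [434.0, 266.0, 187.2]
tool_rot: [-0.001, 0.494, 0.869, -0.004]
wrist_force: [-0.0, 0.2, 0.7]
opening: 0.001
grasp_force: 0.0
[434.  266.  187.2] tool x yaw 2.108 tool delta [ 3.4  2.1 -2.8] q [-0.17  0.52 -0.64  1.87  0.39  0.89 -0.45] F [-0.   0.2  0.7]
```

View pics/t1.png

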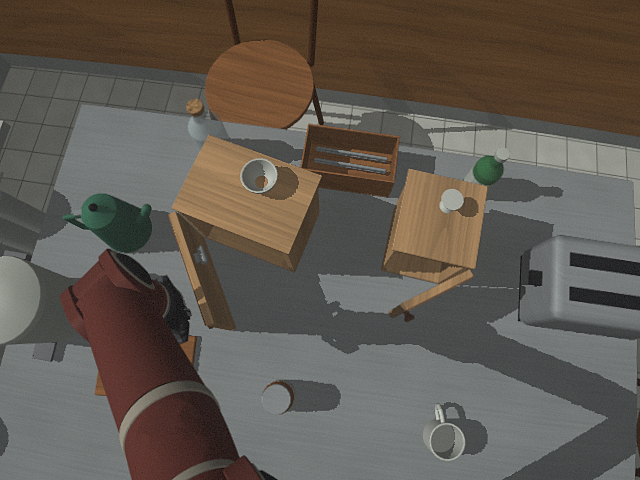

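The picture shows the gripper poised left of the wide door's outer face, near (180,300), with clear air to the door. Now the gentle approach, then follow the door's arc.

```bash
python3 nudge.py '[-8, 2, -1, 0, 0, 0, 0, -6, 0, 0, 0, 0, 0, 0, -5, 0, 0, 0, 0, 0, 0, -5, 0, 0, 0, 0, 0, 0, -5, 0, 0, 0, 0, 0, 0, -6, -1, 0, 0, 0, -0.03, 0, -6, -1, 0, 0, 0, -0.03, 0, -6, -1, 0, 0, 0, -0.03, 0, -6, -1, 0, 0, 0, -0.03, 0]'
python3 rel.py '[491.2-.763*11,184.4+.646*11,190]'
```

```text
clock: 4.35
tcp_pos: [461.6, 222.3, 190.7]
tool_rot: [-0.0, 0.439, 0.898, 0.0]
wrist_force: [-0.5, 0.0, -0.8]
opening: -0.001
grasp_force: 0.2
[461.6 222.3 190.7] tool x yaw 2.232 tool delta [-37.3  -2.2   0.7] q [-0.04  0.53 -0.67  1.86  0.41  0.9  -0.25] F [-0.5  0.  -0.8]
```

```bash
python3 nudge.py '[-8, -1, 0, 0, 0, -0.042, 0, -8, -1, 0, 0, 0, -0.042, 0, -8, -1, 0, 0, 0, -0.042, 0, -8, -1, 0, 0, 0, -0.042, 0, -8, -1, 0, 0, 0, -0.042, 0, -8, -1, 0, 0, 0, -0.042, 0, -8, -1, 0, 0, 0, -0.042, 0, -8, -1, 0, 0, 0, -0.042, 0, -8, -1, 0, 0, 0, -0.042, 0, -8, -1, 0, 0, 0, -0.042, 0]'
python3 rel.py '[540.4-.928*11,148.8+.373*11,190]'
python3 - <<'E'
from rig import manip, workorder, get_image, sense
import cv2
d=get_image("top")["img"]; cv2.imwrite("pics/t2.png",d)
E
```

```text
clock: 5.6
tcp_pos: [514.5, 162.2, 190.6]
tool_rot: [-0.0, 0.242, 0.97, -0.0]
wrist_force: [0.1, 0.4, 0.5]
opening: 0.0
grasp_force: 0.2
[514.5 162.2 190.6] tool x yaw 2.652 tool delta [-18.2  -0.8   0.6] q [ 0.15  0.6  -0.78  1.78  0.5   0.97  0.24] F [0.1 0.4 0.5]
```

View pics/t2.png

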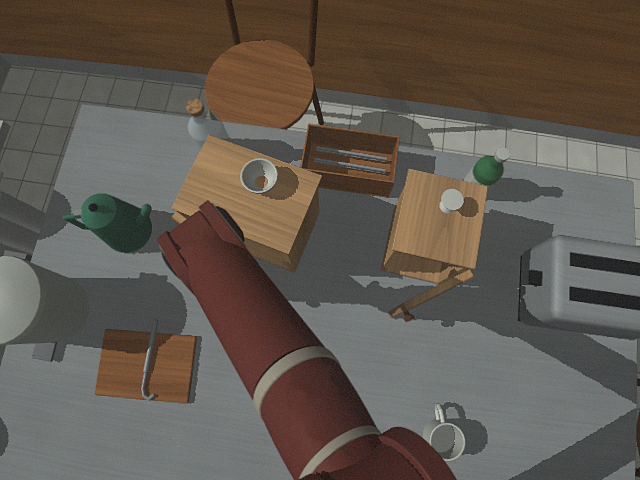

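The door has followed: it has left its old place and is now hidden under the forearm, and the narrow door is unmoved. Next is slow passage through the catch.

```bash
python3 nudge.py '[-5, -0.5, 0, 0, 0, -0.026, 0, -5, -0.5, 0, 0, 0, -0.026, 0, -5, -0.5, 0, 0, 0, -0.026, 0, -4, -0.5, 0, 0, 0, -0.021, 0]'; python3 nudge.py '[-4, -0.5, 0, 0, 0, -0.021, 0, -4, -0.5, 0, 0, 0, -0.021, 0]';python3 nudge.py '[-4, -0.5, 0, 0, 0, -0.021, 0, -4, -0.5, 0, 0, 0, -0.021, 0]'
python3 rel.py '[561.5,138.4,190]'
```

```text
clock: 6.15
tcp_pos: [530.8, 152.4, 190.7]
tool_rot: [-0.0, 0.194, 0.981, -0.0]
wrist_force: [0.1, -0.1, -0.2]
opening: 0.001
grasp_force: 0.2
clock: 6.4
tcp_pos: [537.8, 148.5, 190.7]
tool_rot: [-0.0, 0.174, 0.985, 0.0]
wrist_force: [-0.6, -0.4, 0.4]
opening: -0.003
grasp_force: 0.2
clock: 6.65
tcp_pos: [545.1, 144.9, 190.7]
tool_rot: [-0.0, 0.153, 0.988, 0.0]
wrist_force: [-0.9, -0.1, 0.3]
opening: 0.0
grasp_force: 0.2
[545.1 144.9 190.7] tool x yaw 2.834 tool delta [-17.7  -1.3   0.7] q [ 0.2   0.65 -0.83  1.72  0.55  1.02  0.45] F [-0.9 -0.1  0.3]
```

```bash
for i in 1; do python3 nudge.py '[-3, -0.3, 0, 0, 0, -0.016, 0, -3, -0.3, 0, 0, 0, -0.016, 0]';python3 nudge.py '[-3, -0.3, 0, 0, 0, -0.016, 0]'; python3 nudge.py '[-3, -0.3, 0, 0, 0, -0.016, 0]'; done
python3 rel.py '[561.5,138.4,190]'
```

```text
clock: 6.9
tcp_pos: [550.6, 142.6, 190.7]
tool_rot: [0.0, 0.137, 0.991, 0.0]
wrist_force: [-0.8, -0.1, 0.0]
opening: -0.004
grasp_force: 0.2
clock: 7.02
tcp_pos: [553.4, 141.5, 190.8]
tool_rot: [0.0, 0.129, 0.992, 0.0]
wrist_force: [-0.6, -0.6, 0.3]
opening: 0.002
grasp_force: 0.2
clock: 7.15
tcp_pos: [556.2, 140.5, 190.8]
tool_rot: [0.0, 0.122, 0.993, 0.0]
wrist_force: [-0.4, -0.1, 0.1]
opening: -0.003
grasp_force: 0.2
[556.2 140.5 190.8] tool x yaw 2.898 tool delta [-5.7 -0.7  0.8] q [ 0.22  0.67 -0.84  1.69  0.56  1.04  0.52] F [-0.4 -0.1  0.1]
```

```bash
python3 nudge.py '[-2, 0, 0, 0, 0, -0.01, 0, -2, 0, 0, 0, 0, -0.01, 0]';python3 nudge.py '[-2, 0, 0, 0, 0, -0.01, 0]'; python3 nudge.py '[-2, 0, 0, 0, 0, 0, 0]'
python3 rel.py '[561.5,138.4,190]'
```

```text
clock: 7.4
tcp_pos: [560.0, 139.6, 190.7]
tool_rot: [0.0, 0.112, 0.994, 0.0]
wrist_force: [-0.1, 0.1, 0.0]
opening: 0.003
grasp_force: 0.2
clock: 7.52
tcp_pos: [560.0, 139.4, 190.7]
tool_rot: [-0.002, 0.107, 0.994, -0.0]
wrist_force: [-6.3, 0.3, 4.7]
opening: 0.003
grasp_force: 3.4
clock: 7.65
tcp_pos: [560.0, 139.4, 190.7]
tool_rot: [-0.004, 0.106, 0.994, -0.001]
wrist_force: [-10.4, 0.6, 6.5]
opening: -0.003
grasp_force: 5.2
[560.  139.4 190.7] tool x yaw 2.929 tool delta [-1.7 -0.7  0.7] q [ 0.22  0.68 -0.85  1.67  0.56  1.06  0.55] F [-10.4   0.6   6.5]
```

```bash
python3 - <<'E'
from rig import manip, workorder, get_image, sense
import cv2
d=get_image("scene")["img"]; cv2.imwrite("pics/s2.png",cv2.resize(d[60:300,180:500],None,fx=2.5,fy=2.5,interpolation=2))
E
```

```text
(no output)
```

View pics/s2.png

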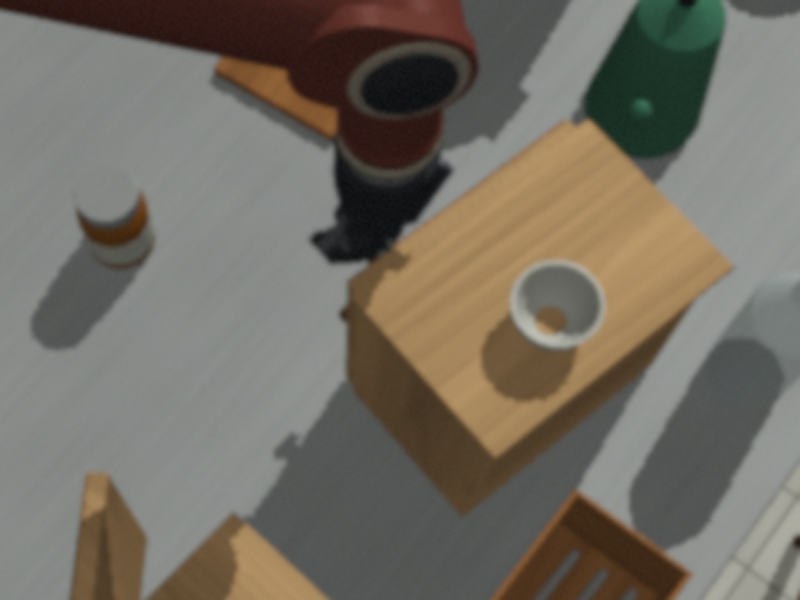

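The scene crop shows the door flush with the cupboard front, and the knob is visible at (347,312). The force rose against a rigid stop, about 10 N with the tool no longer advancing, so the door is shut. I'll withdraw straight out and check that it stays shut.

```bash
python3 nudge.py '[4, 0, 0, 0, 0, 0, 0, 8, 0, 0, 0, 0, 0, 0, 15, 0, 0, 0, 0, 0, 0, 25, 0, 0, 0, 0, 0, 0, 25, 0, 0, 0, 0, 0, 0, 20, 0, -20, 0, 0, 0, 0, 20, 30, -50, 0, 0, 0, 0, 0, 50, -30, 0, 0, 0.1, 0, 0, 0, 0, 0, 0, 0, 0, 0, 0, 0, 0, 0, 0, 0]'
python3 rel.py '[434,270,190]'
python3 - <<'E'
from rig import manip, workorder, get_image, sense
import cv2
d=get_image("scene")["img"]; t=get_image("top")["img"]; a=cv2.resize(d[80:280,190:480],(580,400)); 
b=cv2.resize(t[190:340,150:420],(540,300)); c=cv2.copyMakeBorder(b,0,0,0,40,0); cv2.imwrite("pics/f.png",cv2.resize(cv2.vconcat([a,c]),None,fx=.85,fy=.85))
E
```

```text
clock: 8.95
tcp_pos: [465.8, 241.1, 290.1]
tool_rot: [-0.0, 0.156, 0.988, -0.001]
wrist_force: [-0.0, -0.6, -0.0]
opening: 0.001
grasp_force: 0.0
[465.8 241.1 290.1] tool x yaw 2.828 tool delta [ 39.2  17.9 100.1] q [ 0.07  0.49 -0.91  1.68  0.41  1.18  0.31] F [-0.  -0.6 -0. ]
```

View pics/f.png

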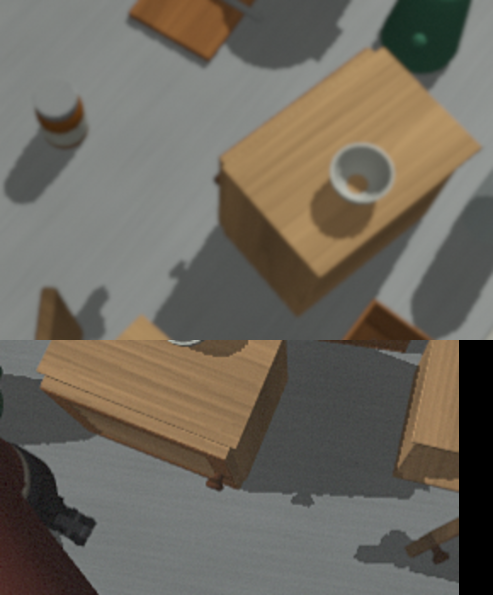

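The wide door's top strip lies parallel to the roof's front edge, with the knob at (215,482), so the door is shut. The narrow door still stands open and the robot is clear of everything.

```bash
python3 -c "
from rig import manip, workorder, get_image, sense
print(workorder.hand_in())"
```

```text
the job is handed in; nothing more can be done
None
```

The wide cupboard's door is shut and stayed shut after I withdrew the arm; the narrow door looks unmoved in the pictures, the robot touches nothing, and the job was handed in at about 9 s of the 38 s allowed.

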